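# Fetch the whetstone from its drawer

### The arm

A 6-joint arm with a two-finger parallel gripper is mounted at the origin on a cart in front of the work surface, level with it; the furniture and walls round the work are solid. World frame = base frame: x ahead of the robot, y to its left, z up, the work surface at z = 0. Lengths are in mm, angles in rad, forces in N, time in s.
With the tool pointing down it reaches from about 300 to 775 mm from the base axis. Payload 14.6 kg.
Tool frame: the origin (TCP) lies between the finger pads; the fingertips stand 8 mm ahead of it and the grasp point (between the pads) lies 11 mm behind it; z points along the fingers, y is the direction in which the jaws open and shut (so a half turn about z gives the same grasp; the last joint's range is limited). The gripper opens to 94 mm and grips with 3 to 60 N. Pads are 16 mm wide; open, the fingers measure 119 mm over their backs; the gripper's body (75 mm by 177 mm) begins 78 mm behind the grasp point.
Start: joints at [-1.207, 0.3, 1.521, -0, 1.321, -0.067], TCP at [229.671, -499.741, 213.446] pointing down, gripper open.
Joint ranges: [-3.03, 3.03], [-0.79, 2.21], [0.23, 2.52], [-1.04, 4.18], [0, 3.07], [-2.55, 2.55]. Speed limits (rad/s): [2.22, 2.22, 2.57, 3.14, 3.14, 3.14].

### API

Orientations are given as [roll, pitch, yaw] about the fixed x, y, z axes, in that order (R = Rz(yaw) Ry(pitch) Rx(roll)).
In Python, from cell import manip gives the robot as it stands. The module is installed in compiled form; this text tells all that it offers.
- The arm moves only by the tool send_rows, never from a script. Its argument "series" is a list that holds one entry, the list of rows, each a list of 5 numbers: the opening, from 0 (shut) to 1 (fully open), then the shift along the tool's x, y, z in mm, then the turn about the tool's z in degrees. In form: [[[gripper, dx, dy, dz, roll], ...]]. A call has 1 to 10 rows; each row is the pose to reach, as a shift and turn from the pose commanded when the call began, along the tool's axes at that moment; what a row does not reach only later rows make up. A row lasts 1/10 s, in which the tool goes at most 50 mm and 8.59 degrees, less where a joint would pass 70% of its speed; a pose out of reach is approached as far as the arm can. A call with a gripper value outside its range is refused whole. The fingers move at their own pace and stop on an object; "newtons" is the grip in N (left out, the last holds). Time passes only in rows, so rows that repeat a pose let the fingers close. It gives the time, the measured TCP pose, the force and the opening at its end, in the units of the state.
- manip.read_state(): the state, without advancing time (a new reading comes with each control period).
- manip.camera(name): name is "scene" or "top"; returns a dict with "img" (400x640x3 uint8, red, green, blue), "vfov" (degrees; the focal length in pixels is half the picture's height over the tangent of half this angle, whatever the lens; pixels are square), "cx", "cy" (the principal point, pixels), "dist" ([k1, k2, p1, p2, k3] as OpenCV has them; the pictures are not rectified), "pose" (4x4, takes a point from camera to world coordinates). Camera axes: x right, y down, z forward; pixel columns grow to the right and rows downward; lengths in mm; the calibration is good to about 2 mm. A picture is of the moment at which its call begins. There is no depth.
- manip.sign_off(): hands the job in, once; it reports no verdict.
Trained networks look in a picture, given as the dict that the camera call returned (one of the last four; its "shot" number tells which), for a name from the list of things; names that differ only in an ending like _2 or _b are one class to them, and where a whole thing is asked for, a point or a joint stands for the part that bears it (a point fixed in the world has none). Each returns a list of dicts, best first, with "conf" (0 to 1); they miss things now and then, are a little off and sometimes report something else, mostly with a low value. They report only what shows in the picture. A call takes as long as a camera call.
- manip.find_in(target, picture): "rect" ([left, top, width, height] in pixels, round what is visible of it).
- manip.silhouettes(target, picture): "pixels" (400x640 bool, what is visible of it) and "rect" ([left, top, width, height] in pixels, round what is visible of it).
The state is a dict: "clock": time; "joints": joint angles; "qd": joint speeds; "effort": joint torques, N m; "eef_pos": TCP position; "eef_rot": TCP orientation; "wrist_force": force on the tool from outside, world axes, zero at the start; "moment": the same for the moment, N m; "finger_gap": finger opening in mm.
Only numpy, scipy, OpenCV 4.12 (cv2) and the standard library are available. Lean on these libraries where they do the work, as an engineer would, in place of code of your own. Each camera call takes 0.05 s, during which the arm holds its last target. There are 200 camera calls.

### The job

Get the whetstone ready for sharpening: pull the drawer of the small wooden unit all the way out to its stop, lift the sprung clamp arm inside until it stays up by itself, then take out the stone and lay it gently, flat, in the middle of the chopping board, lengthwise with the board. Leave the drawer fully out and the clamp arm up, and do not disturb the lemon, the onion or the glass.

Things in the scene. Friction and masses are not known exactly. Their poses are not given: they have to be found in the camera images.
- drawer_unit: Low wooden one-drawer unit, fixed: 240 mm deep (x), 220 wide (y), 104 high. Origin at the foot of its front face, mid-width. Its front looks along its own -x, roughly to the robot; turned about the vertical only. The drawer slides out along -x; its front panel is 216 wide, 18 thick, top 80 mm above the worktop; floor 18 mm above the worktop, sides 40 high, 170 wide inside.
- drawer (a joint): How far the drawer is out (m): 0 shut (as at the start), 0.15 at its stop. Friction about 9 N; it stays where it is left.
- drawer_handle (a point): Middle of the drawer's straight round bar handle: bar 12 mm thick, 100 mm long along the unit's y, 64 mm above the worktop, 36 mm before the drawer's front panel (30 mm of free gap behind the bar). Moves with the drawer.
- clamp_arm (a joint): Angle (rad) of the sprung steel clamp arm in the drawer: about 0 level on the stone, growing as its free end is lifted, stop at 1.75 (leaning back a little past upright). An over-centre spring presses it on the stone (about 2.5 N at the knob) below 1.0 rad; beyond 1.0 rad it swings the arm on to the open stop, where it stays.
- clamp_grip (a point): Centre of the black drum knob at the clamp arm's free end, over the middle of the stone: round, 21 mm in diameter, its axis along the unit's y, 16 mm from flat end to flat end. It lies 27 mm above the stone's top, 72 mm before and 19 mm above the hinge line when the arm is level, on a short neck on the arm (16 mm wide along y, 10 thick).
- clamp_hinge (a point): Middle of the clamp arm's hinge line, which runs along the unit's y, 62 mm above the worktop, 188 mm behind the handle bar and 72 mm behind the middle of the stone. The two steel cheeks that carry it are 36 mm wide together, their top 70 mm above the worktop. Moves with the drawer.
- whetstone: Whetstone, a block of two layers (grey below, paler above), 52 mm (x) by 160 (y) by 28 high, 0.35 to 0.6 kg. Origin: centre of its underside. At the start in the shut drawer under the clamp arm, length along the unit's y, underside 26 mm above the worktop, between two low lips (top 30 mm above the worktop), 36 mm behind the inside of the drawer front, 33 mm before the hinge cheeks.
- board: Wooden chopping board 220 mm (its x) by 300 mm (its y, its length) by 22 mm thick, lying on the worktop; it does not move. Origin at the centre of its underside.
- lemon: A loose lemon, 78 mm long, 56 high; origin at its underside.
- onion: A loose onion, 82 mm wide, 94 high; origin at its underside.
- glass: A loose drinking glass, 84 mm wide, 86 high; origin at its underside.

How it is judged (in metres and radians):
On the way, in this order (a step that is already met when the one before it is completed fails the run):
1. the drawer is pulled out to its stop (value of joint drawer above 0.142 m), for 0.2 s.
2. the clamp arm is lifted past its hold-open point and stands open, with the stone still in the drawer (value of joint clamp_arm above 1.5 rad and height (world z) of whetstone below 0.04 m), for 0.2 s.
3. the stone is lifted out of the drawer (height (world z) of whetstone above 0.07 m and value of joint clamp_arm above 1.5 rad), for 0.1 s.
At the end, for the whole second after the job is handed in: The stone lies flat and at rest on the board, its centre within 40 mm across and 50 mm along of the board's centre, its length within 15 degrees of the board's; the drawer is still out to within 15 mm of its stop and the clamp arm stands open (beyond 1.5 rad) (x of whetstone in the frame of board between -0.04 and 0.04 m and y of whetstone in the frame of board between -0.05 and 0.05 m and z of whetstone in the frame of board between 0.017 and 0.027 m and angle between whetstone's own z axis and vertical below 0.1 rad and angle between the y axis of whetstone and the y axis of board, either way round below 0.26 rad and linear speed of whetstone below 0.02 m/s and value of joint drawer above 0.135 m and value of joint clamp_arm above 1.5 rad); the robot touches nothing.
It fails at once if the stone is dropped (contact force between the fingers and whetstone below 0.05 N and linear speed of whetstone above 0.7 m/s).
It fails at once if the lemon is shifted by more than 30 mm (distance of lemon from where it was at the start of the episode above 0.03 m).
It fails at once if the onion is shifted by more than 30 mm (distance of onion from where it was at the start of the episode above 0.03 m).
It fails at once if the glass is shifted by more than 30 mm (distance of glass from where it was at the start of the episode above 0.03 m).
It also fails if it takes over 61 s, if anything falls off the work surface, if the arm or the gripper's body presses on something with over 40 N, if the wrist force passes 120 N, or if a joint passes its speed limit or range.

## Working session

There is one attempt and no reset: what is moved stays moved. The work goes in short steps, Python scripts to look and compute and a tool call to move; the robot and the scene stay as the last step left them, time stands still between calls to the robot, and variables do not carry over. Pictures are saved under pics/ and viewed, about 8 in all and at most 12, crops included, and the job is handed in when it is done.

Besides the shell and the picture viewer there is one more tool, called after "Request:" in YAML: its name, and indented under it one key for each argument. send_rows: Moves the arm, as the interface text tells. Its arguments: {"type":"object","properties":{"series":{"type":"array"},"newtons":{"type":"number"}},"required":["series"]}

```bash
mkdir -p pics; ls; cat > h.py <<'E'
import numpy as np, cv2
from cell import manip
def K(c):
    f=200/np.tan(np.radians(c["vfov"])/2)
    return np.array([[f,0,c["cx"]],[0,f,c["cy"]],[0,0,1.]])
def onplane(c,px,z):
    p=cv2.undistortPoints(np.array(px,float).reshape(-1,1,2),K(c),np.array(c["dist"],float)).reshape(-1,2)
    T=np.array(c["pose"]);d=np.c_[p,np.ones(len(p))]@T[:3,:3].T;o=T[:3,3]
    z=np.broadcast_to(z,len(p))
    return o+d*((z-o[2])/d[:,2])[:,None]
def proj(c,X):
    T=np.linalg.inv(np.array(c["pose"]))
    return cv2.projectPoints(np.array(X,float).reshape(-1,1,3),cv2.Rodrigues(T[:3,:3])[0],T[:3,3],K(c),np.array(c["dist"],float))[0].reshape(-1,2)
def save(c,n,crop=None,s=1):
    im=c["img"][:,:,::-1]
    if crop: l,t,w,h=crop; im=im[t:t+h,l:l+w]
    cv2.imwrite("pics/"+n,cv2.resize(im,None,fx=s,fy=s,interpolation=cv2.INTER_CUBIC))
E
python3 - <<'E'
from h import *
a=manip.camera("scene");b=manip.camera("top")
cv2.imwrite("pics/a.png",a["img"][:,:,::-1]);cv2.imwrite("pics/b.png",b["img"][:,:,::-1])
for c in(a,b):
    print(c["vfov"],c["cx"],c["cy"],c["dist"],np.round(c["pose"],3).tolist())
    for n in["drawer_unit","drawer_handle","board","lemon","onion","glass"]:
        print(n,[(np.round(d["rect"]).tolist(),round(d["conf"],2)) for d in manip.find_in(n,c)[:2]])
print(manip.read_state())
E
```

```text
pics
49.48371740792416 326.5576545843395 203.09954276319178 [-0.07414578  0.          0.          0.          0.        ] [[-0.648, -0.46, 0.607, -146.075], [-0.762, 0.381, -0.524, 765.89], [0.01, -0.802, -0.597, 810.72], [0.0, 0.0, 0.0, 1.0]]
drawer_unit [([178.0, 172.0, 126.0, 93.0], 0.63)]
drawer_handle [([254.0, 201.0, 48.0, 64.0], 0.79)]
board [([392.0, 172.0, 77.0, 54.0], 0.89)]
lemon [([218.0, 282.0, 30.0, 24.0], 0.64)]
onion [([275.0, 273.0, 34.0, 37.0], 0.76)]
glass [([313.0, 161.0, 30.0, 32.0], 0.96)]
47.4079456538229 322.65910610405086 204.12564842339975 [-0.09711852  0.          0.          0.          0.        ] [[-0.105, -0.934, 0.342, 25.325], [-0.994, 0.099, -0.034, 180.769], [-0.002, -0.344, -0.939, 1585.138], [0.0, 0.0, 0.0, 1.0]]
drawer_unit [([219.0, 224.0, 11.0, 17.0], 0.2)]
drawer_handle [([254.0, 184.0, 55.0, 34.0], 0.6)]
board [([384.0, 193.0, 94.0, 75.0], 0.87)]
lemon [([217.0, 223.0, 16.0, 19.0], 0.67)]
onion [([252.0, 245.0, 13.0, 19.0], 0.97)]
glass [([342.0, 144.0, 21.0, 34.0], 0.97), ([382.0, 193.0, 92.0, 76.0], 0.59)]
{'clock': 0.7, 'joints': array([-1.20660458e+00,  2.99896196e-01,  1.52099395e+00, -1.88439154e-05,
        1.32069487e+00, -6.66058738e-02]), 'qd': array([0.00063465, 0.00175249, 0.00020796, 0.00223007, 0.00039158,
       0.00033309]), 'effort': array([ 2.18013651e-03, -5.31562006e+01, -3.52873993e+01,  7.09443656e-02,
        2.12795340e-02,  1.98407929e-05]), 'eef_pos': array([ 229.66545046, -499.74691473,  213.45022974]), 'eef_rot': array([3.14158625e+00, 1.87254250e-05, 4.30802288e-01]), 'wrist_force': array([-0.39939688, -0.1020264 ,  0.30839605]), 'moment': array([ 0.01707252,  0.00572087, -0.04404162]), 'finger_gap': 94.08558659924407}
```

View pics/a.png

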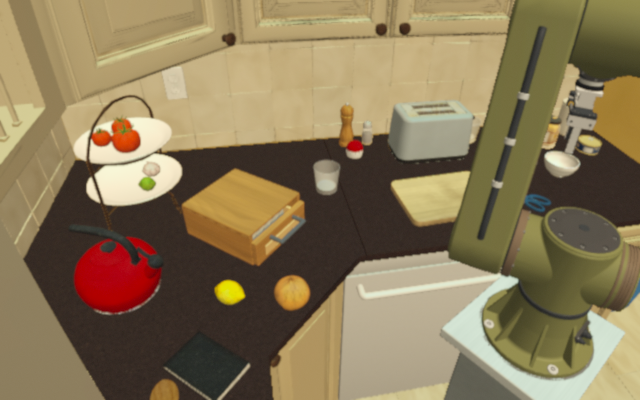

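View pics/b.png

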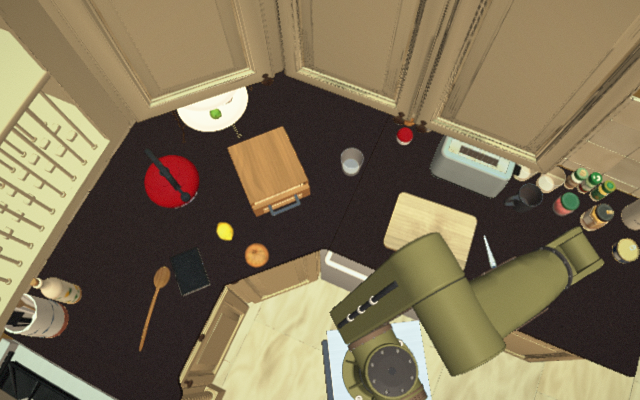

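The scene view shows the unit around (245,215), handle (290,232), lemon (230,292), onion (292,292), glass (326,177) and the board partly behind the arm. The top view shows the unit at (270,170), handle (286,207), lemon (225,231), onion (257,255), glass (351,161) and board (430,230). I'll zoom in on the unit to find its corners.

```bash
python3 - <<'E'
from h import *
b=manip.camera("top");a=manip.camera("scene")
A=cv2.resize(b["img"][115:275,205:365,::-1],None,fx=3.7,fy=3.7,interpolation=cv2.INTER_CUBIC)
cv2.imwrite("pics/c.png",A)
save(a,"d.png",(170,160,150,110),5)
for c in (b,a):
  for n in["drawer_handle","drawer_unit","board"]:
    for s in manip.silhouettes(n,c)[:1]:
        m=s["pixels"].astype(np.uint8);r=cv2.minAreaRect(cv2.findNonZero(m))
        hull=cv2.convexHull(cv2.findNonZero(m));q=cv2.approxPolyDP(hull,3,True).reshape(-1,2)
        print(n,s["conf"],m.sum(),r,q.tolist())
E
```

```text
drawer_handle 0.97 945 ((281.89654541015625, 201.74136352539062), (19.12662124633789, 60.536678314208984), 68.19859313964844) [[309, 188], [309, 193], [287, 210], [260, 215], [253, 211], [258, 201], [300, 185]]
drawer_unit 0.83 4740 ((269.7672119140625, 173.03933715820312), (81.65251159667969, 62.642250061035156), 66.37062072753906) [[308, 194], [298, 205], [277, 214], [255, 215], [228, 148], [282, 127], [307, 180]]
board 0.8 3586 ((430.5917663574219, 230.52752685546875), (85.7254638671875, 58.33162307739258), 16.699241638183594) [[475, 218], [464, 268], [383, 244], [401, 193]]
drawer_handle 0.93 1482 ((277.7500305175781, 231.25003051757812), (24.041629791259766, 77.07463836669922), 45.0) [[303, 202], [304, 222], [255, 263], [251, 241], [286, 206]]
drawer_unit 0.89 7490 ((243.60067749023438, 212.79507446289062), (118.33545684814453, 84.48033905029297), 26.16156768798828) [[305, 222], [257, 264], [189, 233], [181, 207], [237, 169], [295, 191], [303, 204]]
board 0.73 2875 ((432.281982421875, 200.03028869628906), (48.286495208740234, 78.19385528564453), 82.09283447265625) [[468, 173], [454, 217], [428, 225], [412, 221], [391, 187], [395, 181]]
```

View pics/c.png

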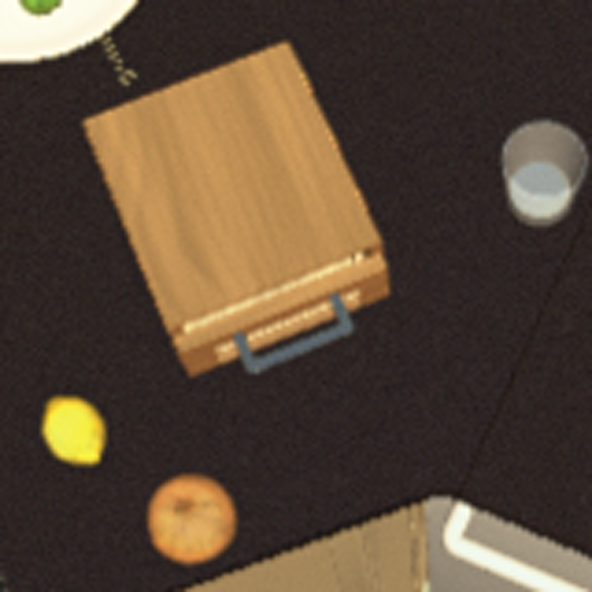

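View pics/d.png

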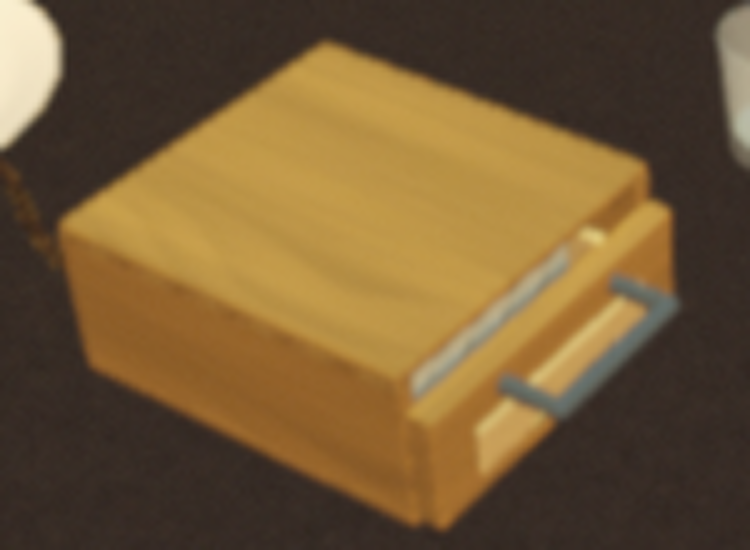

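```bash
python3 - <<'E'
from h import *
from scipy.optimize import least_squares
b=manip.camera("top");a=manip.camera("scene")
tb=lambda p:(np.array(p,float)+.5)/3.7-.5+[205,115]
ta=lambda p:(np.array(p,float)+.5)/5-.5+[170,160]
top=[[240,110],[240,-110],[0,-110],[0,110]]
pb=tb([[84,122],[289,42],[380,245],[177,334]]);pa=ta([[62,222],[328,40],[648,165],[400,380]])
hb=tb([[254,369],[351,326]]);ha=ta([[565,410],[678,305]])
print("topcorners b",onplane(b,pb,104)[:,:2].round(1).tolist());print("a",onplane(a,pa,104)[:,:2].round(1).tolist())
print("handle b",onplane(b,hb,64)[:,:2].round(1).tolist(),"a",onplane(a,ha,64)[:,:2].round(1).tolist())
def W(p,L,z):
    L=np.array(L,float);c,s=np.cos(p[2]),np.sin(p[2])
    return np.c_[L@np.array([[c,s],[-s,c]])+p[:2],np.full(len(L),z)]
f=lambda p:np.r_[proj(b,W(p,top,104))-pb,proj(a,W(p,top,104))-pa].ravel()
r=least_squares(f,[500,200,.3]);print("unit",r.x,r.fun.round(1))
h=onplane(b,hb,64)[:,:2].mean(0);h2=onplane(a,ha,64)[:,:2].mean(0)
R=np.array([[np.cos(r.x[2]),-np.sin(r.x[2])],[np.sin(r.x[2]),np.cos(r.x[2])]])
print("handle local",(h-r.x[:2])@R,(h2-r.x[:2])@R,h,h2)
bc=[[475,218],[464,268],[383,244],[401,193]]
X=onplane(b,bc,22)[:,:2];print("board",X.round(1).tolist(),X.mean(0),[np.linalg.norm(X[i]-X[i-1]) for i in range(4)])
for n,z in(("lemon",28),("onion",45),("glass",43)):
  for c in(a,b):
    q=manip.find_in(n,c)[0]["rect"];print(n,onplane(c,[[q[0]+q[2]/2,q[1]+q[3]/2]],z).round(0)[0,:2])
E
```

```text
topcorners b [[819.7, 449.6], [887.0, 241.5], [657.2, 171.3], [587.3, 369.1]]
a [[821.2, 452.0], [890.2, 243.2], [659.6, 172.9], [591.7, 379.8]]
handle b [[559.2, 302.7], [592.9, 206.7]] a [[559.2, 305.2], [589.7, 207.3]]
unit [6.25540071e+02 2.73278452e+02 3.15004465e-01] [-0.7  0.1 -0.4 -0.1  0.7 -0.7 -2.6 -0.9  0.2  0.3  0.5  0.3  1.2 -0.5
  0.7 -0.3]
handle local [-52.81764578  -2.3487544 ] [-53.87791522  -0.35222218] [576.04901079 254.68126756] [574.42234487 256.25106697]
board [[481.8, -423.8], [304.3, -344.8], [421.8, -73.4], [607.2, -168.9]] [ 453.7785509  -252.71187314] [np.float64(284.11062086694113), np.float64(194.33655146046388), np.float64(295.81725245413315), np.float64(208.52888784126017)]
lemon [522. 486.]
lemon [520. 485.]
onion [417. 377.]
onion [423. 369.]
glass [734.   7.]
glass [740.  -2.]
```

Request:
send_rows:
  series:
    - [[0.32,629,-542,20,-83.4],[0.32,629,-542,20,-83.4],[0.32,629,-542,20,-83.4],[0.32,629,-542,20,-83.4],[0.32,629,-542,20,-83.4],[0.32,629,-542,20,-83.4],[0.32,629,-542,20,-83.4],[0.32,629,-542,20,-83.4],[0.32,629,-542,20,-83.4],[0.32,629,-542,20,-83.4]]

```text
clock: 2.5
eef_pos: [438.0, -43.0, 201.7]
eef_rot: [3.141, 0.0, 1.892]
wrist_force: [0.6, -0.7, 1.0]
finger_gap: 30.2
```

```bash
cat >> h.py <<'E'
U=np.array([626.,272.7]);YU=.315
def loc(x,y=0):
    c,s=np.cos(YU),np.sin(YU);return U+[c*x-s*y,s*x+c*y]
def go(xy,z,yaw):
    s=manip.read_state();p=s["eef_pos"];ps=s["eef_rot"][2]
    d=np.r_[np.array(xy)-p[:2],z-p[2]]
    tx=np.array([np.cos(ps),np.sin(ps),0]);ty=np.array([np.sin(ps),-np.cos(ps),0])
    r=-(yaw-ps);r=np.degrees((r+np.pi)%(2*np.pi)-np.pi)
    print("pos",p.round(1),"yaw",round(ps,3),"j",s["joints"].round(2),"-> dx %.1f dy %.1f dz %.1f roll %.1f"%(d@tx,d@ty,-d[2],r),"t",s["clock"])
E
python3 - <<'E'
from h import *
h=loc(-54);print(h)
go(h,170,1.886)
E
```

```text
[574.65699554 255.96991055]
pos [438.  -43.  201.7] yaw 1.892 j [-0.18  0.06  1.83 -0.    1.25 -0.5 ] -> dx 240.5 dy 224.2 dz 31.7 roll 0.4 t 2.5
```

Request:
send_rows:
  series:
    - [[0.32,240.5,224,32,0.4],[0.32,240.5,224,32,0.4],[0.32,240.5,224,32,0.4],[0.32,240.5,224,32,0.4],[0.32,240.5,224,32,0.4],[0.32,240.5,224,32,0.4],[0.32,240.5,224,32,0.4],[0.32,240.5,224,32,0.4],[0.32,240.5,224,32,0.4],[0.32,240.5,224,32,0.4]]

```text
clock: 3.5
eef_pos: [575.7, 252.1, 169.7]
eef_rot: [3.142, 0.0, 1.879]
wrist_force: [0.1, -0.4, -0.4]
finger_gap: 30.0
```

```bash
python3 - <<'E'
from h import *
go(loc(-54),56,1.886)
b=manip.camera("top");a=manip.camera("scene")
s=manip.silhouettes("board",b)[0]
q=cv2.approxPolyDP(cv2.convexHull(cv2.findNonZero(s["pixels"].astype(np.uint8))),3,True).reshape(-1,2)
print(s["conf"],q.tolist(),onplane(b,q,22)[:,:2].round(0).tolist())
A=cv2.resize(a["img"][150:270,170:320,::-1],None,fx=4,fy=4,interpolation=cv2.INTER_CUBIC)
B=cv2.resize(b["img"][180:280,370:490,::-1],None,fx=4,fy=4,interpolation=cv2.INTER_CUBIC)
cv2.imwrite("pics/f.png",A[:,:,:]);cv2.imwrite("pics/e.png",B)
E
```

```text
pos [575.7 252.1 169.7] yaw 1.879 j [ 0.35  0.51  1.33 -0.    1.3   0.05] -> dx 4.0 dy 0.2 dz 113.7 roll -0.4 t 3.5
0.58 [[475, 219], [464, 268], [459, 272], [383, 243], [402, 193]] [[478.0, -423.0], [304.0, -345.0], [292.0, -324.0], [425.0, -74.0], [607.0, -173.0]]
```

View pics/f.png

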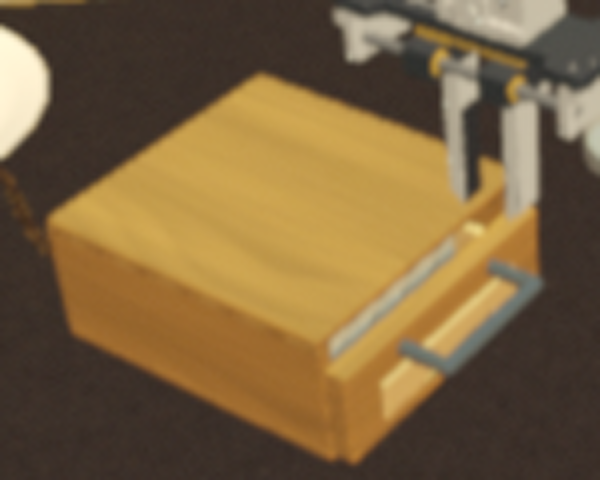

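View pics/e.png

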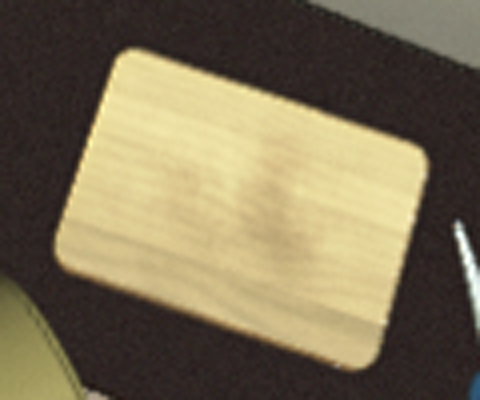

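The first crop (f.png) shows the open fingers above the handle gap, and the handle bar is free. The second (e.png) shows the whole board, with corners near (400,191), (478,217), (464,273) and (383,245) in full-image pixels. I'll descend on the handle.

Request:
send_rows:
  series:
    - [[0.32,4,0,40,-0.4],[0.32,4,0,75,-0.4],[0.32,4,0,100,-0.4],[0.32,4,0,113,-0.4],[0.32,4,0,113,-0.4],[0,4,0,113,-0.4],[0,4,0,113,-0.4],[0,4,0,113,-0.4],[0,4,0,113,-0.4],[0,4,0,113,-0.4]]
  newtons: 40

```text
clock: 4.65
eef_pos: [575.9, 257.2, 58.1]
eef_rot: [3.137, -0.0, 1.886]
wrist_force: [6.4, 1.8, 2.5]
finger_gap: 11.2
```

```bash
python3 - <<'E'
from h import *
s=manip.read_state();print(s["wrist_force"],s["finger_gap"])
p=s["eef_pos"][:2]; go(p-156*np.array([np.cos(YU),np.sin(YU)]),s["eef_pos"][2],1.886)
b=manip.camera("top")
q=np.array([[120,45],[432,150],[378,372],[52,262]])/4.+[370,180]
X=onplane(b,q,22)[:,:2];print(X.round(0).tolist(),X.mean(0),[round(np.linalg.norm(X[i]-X[i-1])) for i in range(4)])
e=(X[0]+X[3]-X[1]-X[2]);print("yaxis deg",np.degrees(np.arctan2(e[1],e[0])))
e=(X[0]+X[1]-X[2]-X[3]);print("xaxis deg",np.degrees(np.arctan2(e[1],e[0])))
E
```

```text
[6.42187764 1.80332454 2.45394377] 11.197174500269847
pos [575.9 257.2  58.1] yaw 1.886 j [ 0.36  0.63  1.42 -0.    1.09  0.05] -> dx 0.1 dy -156.0 dz -0.0 roll 0.0 t 4.65
[[614.0, -166.0], [482.0, -435.0], [287.0, -343.0], [416.0, -73.0]] [ 449.97955757 -254.29993961] [219, 300, 217, 300]
yaxis deg 64.10863455066162
xaxis deg -25.28851544332572
```

Request:
send_rows:
  series:
    - [[0,0,-10,0,0],[0,0,-28,0,0],[0,0,-48,0,0],[0,0,-68,0,0],[0,0,-88,0,0],[0,0,-108,0,0],[0,0,-126,0,0],[0,0,-140,0,0],[0,0,-149,0,0],[0,0,-153,0,0]]

```text
clock: 5.7
eef_pos: [434.2, 211.5, 58.4]
eef_rot: [3.125, -0.001, 1.886]
wrist_force: [56.2, 24.1, -44.4]
finger_gap: 11.1
```

Request:
send_rows:
  series:
    - [[0,0,-1,0,0],[0,0,-1,0,0],[0,0,-1,0,0]]

```text
clock: 6.0
eef_pos: [434.2, 211.5, 58.4]
eef_rot: [3.124, -0.001, 1.886]
wrist_force: [42.3, 18.4, -30.3]
finger_gap: 10.8
```

Request:
send_rows:
  series:
    - [[0,0,2,0,0],[0.32,0,3,0,0],[0.32,0,3,0,0],[0.32,0,3,0,0],[0.32,0,3,-30,0],[0.32,0,3,-80,0],[0.32,0,3,-130,0],[0.32,0,-40,-170,0],[0.32,0,-80,-190,0],[0.32,0,-120,-190,0]]

```text
clock: 7.0
eef_pos: [313.2, 171.5, 248.9]
eef_rot: [3.137, -0.0, 1.886]
wrist_force: [0.5, 0.2, -0.2]
finger_gap: 30.0
```

```bash
sed -i 's/^U=.*/U=np.array([627.,273.2]);YU=.315/' h.py; python3 - <<'E'
from h import *
a=manip.camera("scene");b=manip.camera("top")
for c in(a,b):
  for n in["clamp_grip","drawer_handle"]:
    for d in manip.find_in(n,c)[:2]: print(n,np.round(d["rect"]).tolist(),round(d["conf"],2))
for n,x,z in(("knob",-88,81),("hinge",-16,62),("handle",-204,64)):
    X=np.r_[loc(x),z];print(n,X.round(0),proj(a,X).round(1),proj(b,X).round(1))
A=cv2.resize(a["img"][155:285,190:360,::-1],None,fx=4,fy=4,interpolation=cv2.INTER_CUBIC)
cv2.imwrite("pics/g.png",A)
print(manip.read_state()["eef_pos"])
E
```

```text
clamp_grip [279.0, 221.0, 30.0, 19.0] 0.72
drawer_handle [254.0, 204.0, 100.0, 82.0] 0.63
drawer_handle [258.0, 182.0, 66.0, 72.0] 0.87
knob [543. 246.  81.] [[304.4 230.1]] [[289.3 215.4]]
hinge [612. 268.  62.] [[282.3 226.3]] [[281.9 199.7]]
handle [433. 210.  64.] [[342.9 251.2]] [[302.6 246.2]]
[314.52464301 171.88316563 246.31160869]
```

View pics/g.png

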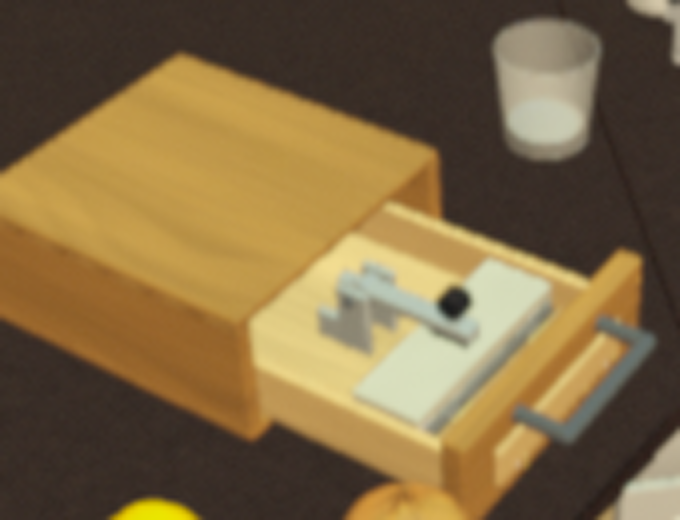

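The crop shows the drawer out with the clamp arm on the stone. The knob is at (455,302) in the crop, which is (303.6,230.3) in the full image. The predicted (304.4,230.1) agrees.

```bash
python3 - <<'E'
from h import *
go(loc(-88),160,3.457)
E
```

```text
pos [314.5 171.9 246.3] yaw 1.886 j [ 0.4  -0.17  1.95 -0.    1.37  0.08] -> dx -0.6 dy 240.5 dz 86.3 roll -90.0 t 7.3
```

Request:
send_rows:
  series:
    - [[0.43,-0.6,240.5,86,-90],[0.43,-0.6,240.5,86,-90],[0.43,-0.6,240.5,86,-90],[0.43,-0.6,240.5,86,-90],[0.43,-0.6,240.5,86,-90],[0.43,-0.6,240.5,86,-90],[0.43,-0.6,240.5,86,-90],[0.43,-0.6,240.5,86,-90],[0.43,-0.6,240.5,86,-90],[0.43,-0.6,240.5,86,-90]]

```text
clock: 8.3
eef_pos: [543.3, 245.8, 158.7]
eef_rot: [-3.141, -0.002, -2.891]
wrist_force: [-0.9, 0.0, 0.0]
finger_gap: 40.2
```

Request:
send_rows:
  series:
    - [[0.43,0,0,0,-4],[0.43,0,0,0,-4],[0.43,0,0,0,-4]]

```text
clock: 8.6
eef_pos: [543.1, 245.8, 159.4]
eef_rot: [-3.142, -0.001, -2.83]
wrist_force: [-0.8, -0.1, -0.7]
finger_gap: 40.5
```

```bash
python3 - <<'E'
from h import *
go(loc(-88),81,3.457)
E
```

```text
pos [543.1 245.8 159.4] yaw -2.83 j [ 0.36  0.45  1.45 -0.    1.25 -1.52] -> dx -0.2 dy 0.0 dz 78.4 roll -0.2 t 8.6
```

Request:
send_rows:
  series:
    - [[0.43,0,0,35,0],[0.43,0,0,60,0],[0.43,0,0,74,0],[0.43,0,0,78,0],[0.43,0,0,78,0],[0.1,0,0,78,0],[0.1,0,0,78,0],[0.1,0,0,78,0],[0.1,0,0,78,0]]
  newtons: 15

```text
clock: 9.5
eef_pos: [543.1, 246.0, 83.0]
eef_rot: [3.141, 0.001, -2.827]
wrist_force: [-1.2, -0.4, 2.9]
finger_gap: 15.6
```

```bash
python3 - <<'E'
from h import *
s=manip.read_state();print(s["eef_pos"],s["wrist_force"],s["finger_gap"])
# arc of knob relative to start, tool axes: x = unit -x, z down
R=np.hypot(72,19);e0=np.arctan2(19,72)
for t in np.arange(.1,1.71,.1):
    print("%.1f dx %.1f dz %.1f"%(t,(np.cos(e0+t)-np.cos(e0))*R,-(np.sin(e0+t)-np.sin(e0))*R))
E
```

```text
[543.10762851 245.99899478  83.04453753] [-1.19343358 -0.3550377   2.92607392] 15.617467304026931
0.1 dx -2.3 dz -7.1
0.2 dx -5.2 dz -13.9
0.3 dx -8.8 dz -20.4
0.4 dx -13.1 dz -26.5
0.5 dx -17.9 dz -32.2
0.6 dx -23.3 dz -37.3
0.7 dx -29.2 dz -41.9
0.8 dx -35.5 dz -45.9
0.9 dx -42.1 dz -49.2
1.0 dx -49.1 dz -51.9
1.1 dx -56.3 dz -53.8
1.2 dx -63.6 dz -55.0
1.3 dx -71.0 dz -55.5
1.4 dx -78.5 dz -55.2
1.5 dx -85.9 dz -54.2
1.6 dx -93.1 dz -52.4
1.7 dx -100.1 dz -50.0
```

Request:
send_rows:
  series:
    - [[0.1,-2.3,0,-7.1,0],[0.1,-5.2,0,-13.9,0],[0.1,-8.8,0,-20.4,0],[0.1,-13.1,0,-26.5,0],[0.1,-17.9,0,-32.2,0],[0.1,-23.3,0,-37.3,0],[0.1,-29.2,0,-41.9,0],[0.1,-35.5,0,-45.9,0],[0.1,-42.1,0,-49.2,0],[0.1,-49.1,0,-51.9,0]]

```text
clock: 10.5
eef_pos: [590.3, 261.2, 134.9]
eef_rot: [-3.142, 0.0, -2.827]
wrist_force: [-3.0, -0.7, -1.1]
finger_gap: 15.6
```

Request:
send_rows:
  series:
    - [[0.1,-7.2,0,-1.9,0],[0.1,-14.5,0,-3.1,0],[0.1,-21.9,0,-3.6,0],[0.1,-29.4,0,-3.3,0],[0.1,-36.8,0,-2.3,0],[0.1,-44,0,-0.5,0],[0.1,-48,0,0.7,0],[0.1,-48,0,0.7,0]]

```text
clock: 11.3
eef_pos: [636.9, 276.3, 134.4]
eef_rot: [-3.142, 0.004, -2.827]
wrist_force: [3.1, 0.9, 4.8]
finger_gap: 16.0
```

```bash
python3 - <<'E'
from h import *
s=manip.read_state();print(s["eef_pos"],s["wrist_force"],s["finger_gap"])
a=manip.camera("scene")
for t in (1.3,1.5,1.65,1.75):
    R=np.hypot(72,19);e=np.arctan2(19,72)+t
    print(t,proj(a,np.r_[loc(-16-R*np.cos(e)),62+R*np.sin(e)]).round(1))
print([(d["rect"],d["conf"]) for d in manip.find_in("clamp_grip",a)])
cv2.imwrite("pics/i.png",cv2.resize(a["img"][130:280,190:360,::-1],None,fx=4,fy=4,interpolation=cv2.INTER_CUBIC))
E
```

```text
[636.91212353 276.26324425 134.39875615] [3.06865315 0.9184838  4.83985689] 15.999569099998386
1.3 [[281.2 204.3]]
1.5 [[276.6 202.8]]
1.65 [[273.4 202.4]]
1.75 [[271.3 202.4]]
[([253.4, 199.5, 100.5, 88.3], 0.65), ([274.0, 201.4, 10.7, 28.2], 0.55), ([311.6, 158.8, 32.1, 34.5], 0.18)]
```

View pics/i.png

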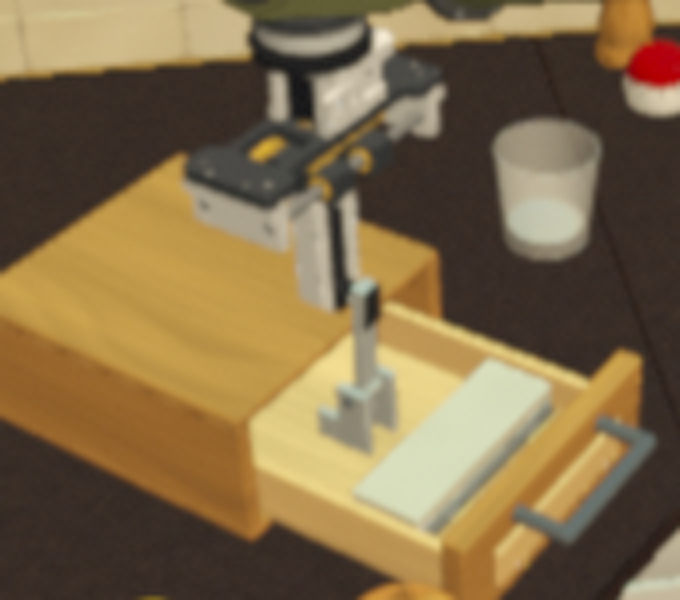

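The clamp arm stands upright (tip at 362,287 in the crop), and the stone is still in place. I'll release the knob and rise.

Request:
send_rows:
  series:
    - [[0.4,0,0,0,0],[0.4,0,0,0,0],[0.4,0,0,0,0],[0.4,0,0,-30,0],[0.4,0,0,-70,0],[0.4,0,0,-100,0],[0.4,0,0,-100,0]]

```text
clock: 12.1
eef_pos: [636.4, 276.4, 238.7]
eef_rot: [3.141, 0.007, -2.827]
wrist_force: [0.0, -0.6, 0.4]
finger_gap: 37.8
```

```bash
python3 - <<'E'
from h import *
a=manip.camera("scene")
print([(np.round(d["rect"]).tolist(),round(d["conf"],2)) for d in manip.find_in("clamp_grip",a)],[(np.round(d["rect"]).tolist(),round(d["conf"],2)) for d in manip.find_in("whetstone",a)])
cv2.imwrite("pics/j.png",cv2.resize(a["img"][130:280,190:360,::-1],None,fx=4.5,fy=4,interpolation=cv2.INTER_CUBIC)[:, :]) 
# stone top corners predicted, bar tip
S=[np.r_[loc(-88+x,y),54] for x,y in((-26,80),(26,80),(26,-80),(-26,-80))]
print(proj(a,S).round(1).tolist())
for y in(50,-50): print(y);go(loc(-88,y),150,1.886)
E
```

```text
[([268.0, 197.0, 17.0, 33.0], 0.61)] [([277.0, 219.0, 48.0, 46.0], 0.91)]
[[295.4, 259.6], [278.5, 252.0], [312.9, 218.6], [328.8, 224.9]]
50
pos [634.9 275.8 232.3] yaw -2.827 j [ 0.36  0.62  1.01 -0.    1.51 -1.53] -> dx 96.4 dy 50.0 dz 82.3 roll 90.0 t 12.25
-50
pos [634.9 275.8 232.3] yaw -2.827 j [ 0.36  0.62  1.01 -0.    1.51 -1.53] -> dx 96.3 dy -50.0 dz 82.3 roll 90.0 t 12.25
```

View pics/j.png

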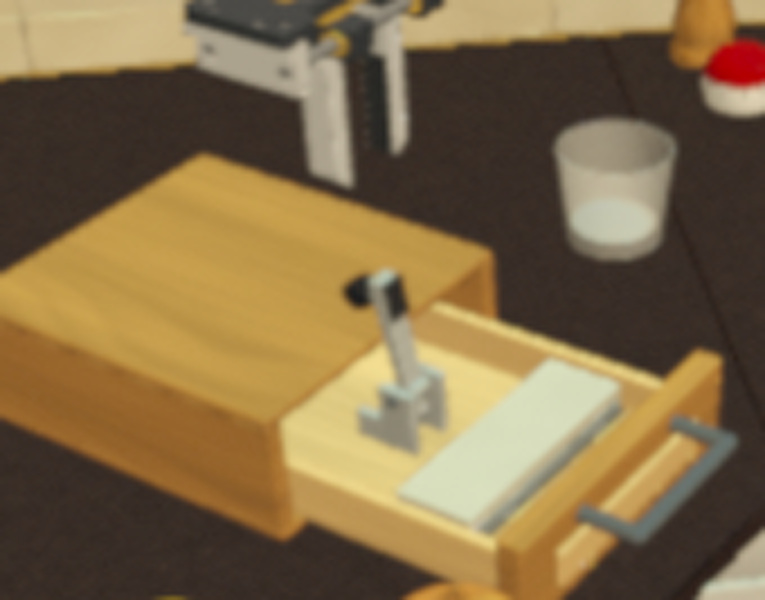

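The clamp arm stays open by itself, with the knob at (358,290) in the crop. The stone's corners agree with the prediction to about 1 px. The raised arm would meet the gripper body in a centred grasp, so I'll grip the stone 52 mm to the -y side.

Request:
send_rows:
  series:
    - [[0.8,30,-20,10,8],[0.8,96.4,-52,40,25],[0.8,96.4,-52,80,40],[0.8,96.4,-52,82,90],[0.8,96.4,-52,82,90],[0.8,96.4,-52,82,90],[0.8,96.4,-52,82,90],[0.8,96.4,-52,82,90],[0.8,96.4,-52,82,90],[0.8,96.4,-52,82,90]]

```text
clock: 13.25
eef_pos: [558.9, 196.4, 149.8]
eef_rot: [-3.139, -0.0, 1.96]
wrist_force: [-0.3, 0.2, -1.5]
finger_gap: 75.5
```

Request:
send_rows:
  series:
    - [[0.8,0,0,0,1],[0.8,0,0,0,1],[0.8,0,0,0,1]]

```text
clock: 13.55
eef_pos: [559.4, 196.6, 151.0]
eef_rot: [-3.141, -0.0, 1.953]
wrist_force: [-0.1, 0.1, 0.2]
finger_gap: 75.2
```

```bash
python3 - <<'E'
from h import *
go(loc(-88,-52),41,1.886)
E
```

```text
pos [559.4 196.6 151. ] yaw 1.953 j [ 0.28  0.45  1.46  0.    1.23 -0.11] -> dx -0.1 dy -0.0 dz 110.0 roll 3.8 t 13.55
```

Request:
send_rows:
  series:
    - [[0.8,0,0,20,3.8],[0.8,0,0,55,3.8],[0.8,0,0,85,3.8],[0.8,0,0,102,3.8],[0.8,0,0,110,3.8],[0.8,0,0,110,3.8]]
  newtons: 60

```text
clock: 14.15
eef_pos: [559.3, 196.5, 40.9]
eef_rot: [-3.14, -0.0, 1.884]
wrist_force: [-0.1, 1.0, 0.3]
finger_gap: 74.8
```

Request:
send_rows:
  series:
    - [[0.45,0,0,0,0],[0.45,0,0,0,0],[0.4,0,0,0,0],[0.4,0,0,0,0],[0.4,0,0,0,0],[0.4,0,0,0,0]]

```text
clock: 14.75
eef_pos: [560.1, 196.7, 42.4]
eef_rot: [3.14, 0.0, 1.883]
wrist_force: [-0.6, -0.3, 6.2]
finger_gap: 51.7
```

Request:
send_rows:
  series:
    - [[0.3,0,0,-2,0],[0.3,0,0,-6,0],[0.3,0,0,-12,0],[0.3,0,0,-22,0],[0.3,0,0,-35,0],[0.3,0,0,-50,0],[0.3,0,0,-70,0],[0.3,0,0,-90,0],[0.3,0,0,-110,0],[0.3,0,0,-125,0]]

```text
clock: 15.75
eef_pos: [559.9, 196.7, 169.3]
eef_rot: [3.139, 0.0, 1.883]
wrist_force: [-0.2, -1.1, -3.4]
finger_gap: 51.6
```

```bash
python3 - <<'E'
from h import *
s=manip.read_state();print(s["wrist_force"],s["moment"],s["finger_gap"])
a=manip.camera("scene")
cv2.imwrite("pics/k.png",cv2.resize(a["img"][130:280,190:360,::-1],None,fx=4,fy=4,interpolation=cv2.INTER_CUBIC))
e=np.radians(64.4);d=np.array([np.cos(e),np.sin(e)])
go(np.array([450,-254.3])-52*d,150,e)
E
```

```text
[-0.20466519 -1.07434313 -3.36133715] [-0.21947152 -0.119847    0.08955428] 51.64174084858109
pos [560.7 197.  171.6] yaw 1.883 j [ 0.28  0.43  1.44  0.    1.26 -0.04] -> dx -433.2 dy -279.6 dz 21.6 roll 43.5 t 15.8
```

View pics/k.png

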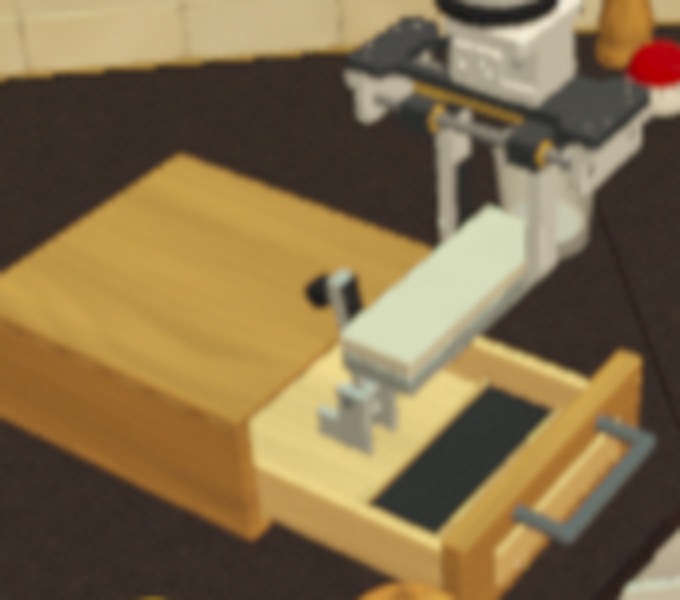

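The stone is held level above the drawer, with its near corner at (405,375) in the crop and the clamp still up. I'll carry it to the board.

Request:
send_rows:
  series:
    - [[0.3,-8,-5,0,1],[0.3,-24,-15,0,2.5],[0.3,-48,-31,0,5],[0.3,-75,-48,0,8],[0.3,-102,-66,0,11],[0.3,-129,-83,0,14],[0.3,-156,-101,0,17],[0.3,-183,-118,0,20],[0.3,-210,-136,0,23],[0.3,-237,-153,0,26]]

```text
clock: 16.8
eef_pos: [485.4, -77.4, 165.9]
eef_rot: [-3.14, 0.0, 1.426]
wrist_force: [0.9, -0.1, -3.2]
finger_gap: 51.3
```

```bash
python3 - <<'E'
from h import *
e=np.radians(64.4);d=np.array([np.cos(e),np.sin(e)])
go(np.array([450,-254.3])-52*d,150,e)
E
```

```text
pos [485.4 -77.4 165.9] yaw 1.426 j [-0.23  0.22  1.74 -0.    1.18 -0.09] -> dx -229.8 dy -24.9 dz 15.9 roll 17.3 t 16.8
```

Request:
send_rows:
  series:
    - [[0.3,-28,-3,0,2],[0.3,-56,-6,0,4],[0.3,-84,-9,2,6],[0.3,-112,-12,5,8.5],[0.3,-140,-15,8,11],[0.3,-168,-18,11,13.5],[0.3,-194,-21,14,16],[0.3,-214,-23,16,17.3],[0.3,-226,-24.5,16,17.3],[0.3,-230,-25,16,17.3]]

```text
clock: 17.8
eef_pos: [428.8, -300.8, 150.2]
eef_rot: [-3.141, -0.0, 1.126]
wrist_force: [0.6, 0.4, -3.6]
finger_gap: 51.6
```

Request:
send_rows:
  series:
    - [[0.3,0,0,0,0],[0.3,0,0,0,0]]

```text
clock: 18.0
eef_pos: [429.7, -299.4, 150.6]
eef_rot: [-3.141, -0.0, 1.128]
wrist_force: [0.2, 0.9, -3.2]
finger_gap: 51.5
```

```bash
python3 - <<'E'
from h import *
e=np.radians(64.4);d=np.array([np.cos(e),np.sin(e)])
go(np.array([450,-254.3])-52*d,40,e)
a=manip.camera("scene");b=manip.camera("top")
A=cv2.resize(a["img"][130:280,370:520,::-1],(400,400),interpolation=cv2.INTER_CUBIC)
B=cv2.resize(b["img"][150:300,360:510,::-1],(400,400),interpolation=cv2.INTER_CUBIC)
cv2.imwrite("pics/l.png",np.hstack([A,B]))
E
```

```text
pos [ 429.7 -299.4  150.6] yaw 1.128 j [-0.68  0.3   1.67  0.    1.17 -0.24] -> dx -2.6 dy -1.2 dz 110.6 roll 0.2 t 18.0
```

View pics/l.png

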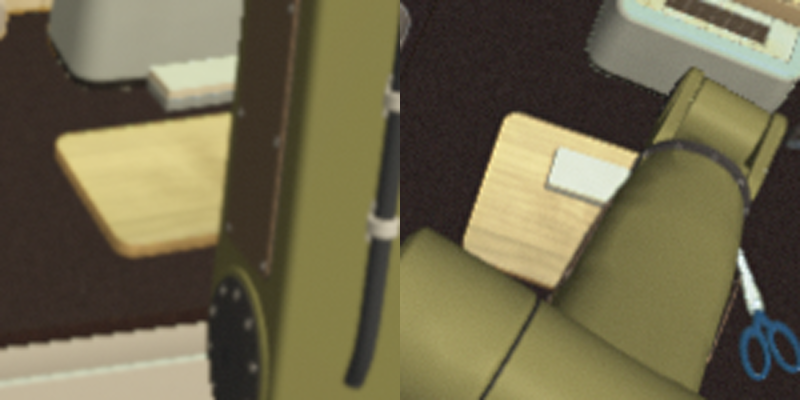

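The stone hangs level over the board, parallel to its length, as seen on the right near (590,175) at carry height. I'll lower it.

Request:
send_rows:
  series:
    - [[0.3,-2,-1,15,0],[0.3,-2.5,-1,35,0],[0.3,-2.5,-1,55,0],[0.3,-2.5,-1,73,0],[0.3,-2.5,-1,87,0],[0.3,-2.5,-1,97,0],[0.3,-2.5,-1,103,0],[0.3,-2.5,-1,106,0],[0.3,-2.5,-1,107,0],[0.3,-2.5,-1,107,0]]

```text
clock: 19.1
eef_pos: [427.8, -302.0, 44.0]
eef_rot: [3.141, 0.0, 1.127]
wrist_force: [0.7, -0.1, -3.0]
finger_gap: 51.5
```

Request:
send_rows:
  series:
    - [[0.3,0,0,1,0],[0.3,0,0,2,0],[0.3,0,0,3,0],[0.3,0,0,3,0]]

```text
clock: 19.5
eef_pos: [427.5, -301.9, 40.5]
eef_rot: [-3.141, -0.0, 1.127]
wrist_force: [-0.8, 0.0, -3.8]
finger_gap: 51.5
```

Request:
send_rows:
  series:
    - [[0.3,0,0,0.7,0],[0.3,0,0,1.4,0],[0.3,0,0,2,0],[0.3,0,0,2,0]]

```text
clock: 19.9
eef_pos: [427.6, -301.9, 38.6]
eef_rot: [-3.142, -0.0, 1.127]
wrist_force: [0.9, 0.2, -3.1]
finger_gap: 51.5
```

Request:
send_rows:
  series:
    - [[0.3,0,0,0.7,0],[0.3,0,0,1.4,0],[0.3,0,0,2,0],[0.3,0,0,2,0]]

```text
clock: 20.3
eef_pos: [427.6, -301.9, 38.1]
eef_rot: [3.141, 0.0, 1.127]
wrist_force: [-10.0, 5.9, 17.6]
finger_gap: 51.1
```

Request:
send_rows:
  series:
    - [[0.3,0,0,-1,0],[0.57,0,0,-1,0],[0.6,0,0,-1,0],[0.75,0,0,-1,0],[0.75,0,0,-1,0],[0.75,0,0,-20,0],[0.75,0,0,-60,0],[0.75,0,0,-110,0],[0.75,0,0,-160,0],[0.75,0,0,-180,0]]

```text
clock: 21.3
eef_pos: [428.4, -302.5, 221.5]
eef_rot: [3.135, 0.001, 1.127]
wrist_force: [0.0, -0.2, 0.1]
finger_gap: 70.4
```

Request:
send_rows:
  series:
    - [[0.75,-150,0,0,0],[0.75,-150,0,0,0],[0.75,-150,0,0,0],[0.75,-150,0,0,0],[0.75,-150,0,0,0]]

```text
clock: 21.8
eef_pos: [362.7, -437.8, 216.2]
eef_rot: [-3.141, -0.001, 1.125]
wrist_force: [0.7, 0.7, -0.7]
finger_gap: 70.7
```

```bash
python3 - <<'E'
from h import *
s=manip.read_state();print(s["eef_pos"],s["wrist_force"],s["clock"])
a=manip.camera("scene");b=manip.camera("top")
for c in (a,b):
    for d in manip.silhouettes("whetstone",c)[:1]:
        q=cv2.minAreaRect(cv2.findNonZero(d["pixels"].astype(np.uint8)))
        P=onplane(c,cv2.boxPoints(q),50)[:,:2];print(d["conf"],P.round(0).tolist(),P.mean(0))
S=[np.r_[loc(-16-74.5*np.cos(2.01)),129]]
print(proj(a,S),[(np.round(d["rect"]).tolist(),round(d["conf"],2)) for d in manip.find_in("clamp_grip",a)])
for n,z in(("lemon",28),("onion",45),("glass",43)):
  for c in(a,b):
    r=manip.find_in(n,c)
    if r: q=r[0]["rect"];print(n,onplane(c,[[q[0]+q[2]/2,q[1]+q[3]/2]],z).round(0)[0,:2])
A=cv2.resize(a["img"][130:300,190:490,::-1],(680,385),interpolation=cv2.INTER_CUBIC)
B=cv2.resize(b["img"][170:280,200:500,::-1],(680,210),interpolation=cv2.INTER_CUBIC)
cv2.imwrite("pics/m.png",np.vstack([A,B]))
E
```

```text
[ 362.6674003  -437.76192896  216.17548332] [ 0.74503612  0.70142156 -0.74186248] 21.8
0.88 [[509.0, -188.0], [449.0, -315.0], [388.0, -242.0], [447.0, -124.0]] [ 448.29083124 -217.16777473]
0.72 [[690.0, 46.0], [801.0, 32.0], [792.0, -50.0], [682.0, -35.0]] [741.13737299  -1.66748983]
[[271.31195903 202.56515777]] [([268.0, 196.0, 17.0, 34.0], 0.68)]
lemon [522. 487.]
lemon [529. 482.]
onion [420. 380.]
onion [420. 372.]
glass [737.  -1.]
glass [743.  -6.]
```

View pics/m.png

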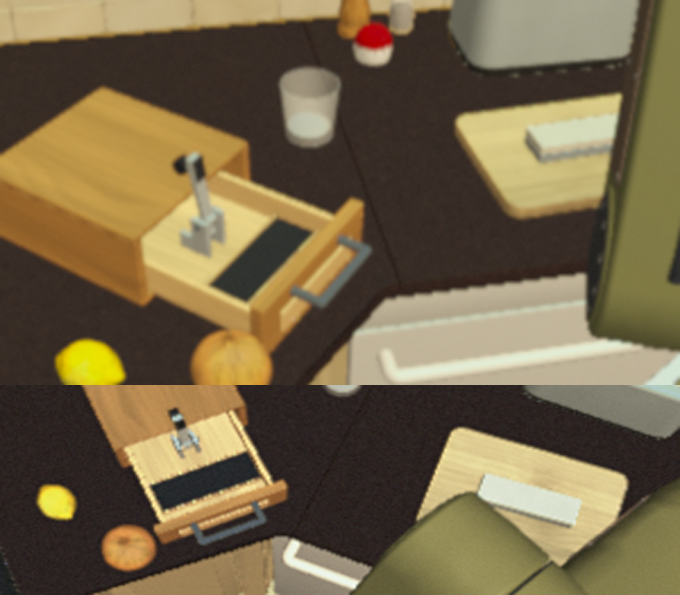

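The scene view shows the drawer out, the clamp up and the stone lying on the board. In the top view the stone's top face is near (529,499) in the picture. I'll check the numbers before handing in.

```bash
python3 - <<'E'
from h import *
b=manip.camera("top")
q=np.array([[485,473],[580,501],[572,525],[478,497]],float)
q=np.c_[200+q[:,0]*300/680,170+(q[:,1]-385)*110/210]
X=onplane(b,q,50)[:,:2];d=X.mean(0)-[450,-254.3];e=np.radians(64.4)
v=X[0]-X[1]+X[3]-X[2]
print(X.mean(0),"board y",d@[np.cos(e),np.sin(e)],"board x",d@[np.sin(e),-np.cos(e)],"ang",np.degrees(np.arctan2(v[1],v[0])),np.linalg.norm(v)/2)
print(manip.read_state()["qd"].round(3))
E
```

```text
[ 447.13483039 -253.95707667] board y -0.9287395450548172 board x -2.73207542921123 ang 63.27498581906059 154.66387433495547
[-0.004 -0.001  0.    -0.001 -0.     0.   ]
```

```bash
python3 -c "
from cell import manip
print(manip.sign_off())"
```

```text
the job is handed in; nothing more can be done
None
```

I carried out all the steps and handed the job in at about 22 s of the 61 s; the hand-in gives no verdict. I pulled the drawer to its stop, lifted the clamp arm over centre until it stayed up, then laid the stone flat on the board. I gripped the stone 52 mm off-centre, because a centred grip would have put the gripper body into the raised clamp arm.

**Last checks, all from the images or the robot's readings:**
- **Stone:** its centre is about 3 mm across and 1 mm along from the board's centre, and its length is about 1° off the board's. I saw no tilt, but I did not measure it.
- **Drawer:** the handle moved about 149 mm, with the wrist force rising at the stop. In the last picture the drawer still looks fully out.
- **Clamp arm:** the clamp-arm detection is in the same place as just after I released it, on the predicted open position.
- **Lemon, onion and glass:** all within about 10 mm of where they were first measured, which is roughly the detection scatter. The robot was clear of everything.

**One disagreement:** the network's stone detection in the final top picture was wrong; it reported the glass. In the scene view it caught only the visible part of the stone, because the arm hid the rest. The stone's position above therefore comes from its corners picked by eye in the top picture.

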